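# Loosen the window ring of a sensor head by counted turns

## Task

Loosen the wide knurled ring that holds the window of the sensor head: roll a fingertip along its rim counter-clockwise (seen from above), letting the ring's black mark go past the black pointer on the housing once, and stop when the mark comes round in line with the pointer for the second time; then take the finger away. The ring is only to be rolled by touch: do not lift, shove or turn the sensor head, and leave the things around it where they are.

Things in the scene. Friction and masses are not known exactly. Their poses are not given: they have to be found in the camera images.
- head: The sensor head: grey housing block 150 x 150 mm, flat top 46 mm above the bench, loose on rubber feet, about 2.5 kg: a sideways push of more than about 12 N can shift it. A level knurled aluminium ring sits on it, axis through the origin. Origin: centre of the underside; z up. A stub connector 18 mm thick, axis 25 mm up, sticks out 12 mm from its +y face
- ring (a joint): Angle of the ring in rad, growing counter-clockwise seen from above (loosening), counted through full turns. At 0, 6.28 and 12.57 the mark is in line with the pointer. It starts between 1.5 and 4.5, already past the pointer: the mark meets the pointer first at 6.28, the second time at 12.57. Hard stops at 0 and 18
- mark (a point): The black mark on the ring's flat top, a radial bar 14 mm long and 8 mm wide; the point is its middle, 40 mm from the ring's axis, at the height of the ring's top
- pointer (a point): The black T-shaped pointer, 20 mm long and 3 mm high, fixed on the housing's top just outside the ring on the head's +x side; the point is on its stem, 60 mm from the ring's axis, 49 mm above the bench. It does not obstruct a finger held higher than that
- ring_top (a point): Centre of the ring's flat top, on its vertical axis, 74 mm above the bench. Ring: outer radius 50 mm, too wide to grasp, from 54 to 74 mm above the bench (below it a neck of radius 44 mm); its side is a cylinder of radius 48.5 mm with 36 upright rounded ridges 1.5 mm high; a window of radius 31 mm lies level with its top. Turns with 0.06 N m friction (over 1 N at the rim), stays where left
- bin: Bystander: open red plastic bin, 100 x 150 mm, 60 mm high; origin at the centre of its underside
- driver: Bystander: screwdriver lying on the bench, its length along its x axis
- cap: Bystander: round black lens cap, 68 mm wide, 16 mm high, lying flat; origin at the centre of its underside
- cleaner: Bystander: small white bottle, 40 mm wide, 90 mm high, standing; origin at the centre of its underside
There are look-alikes about, which are no part of the job. Several things have the shape of the head; the one meant has the colours described above.

How it is judged:
On the way, in this order (a step that is already met when the one before it is completed fails the run):
1. a finger touches the sensor head's ring (contact force between the fingers and head above 0.3 N), for 0.02 s.
2. the mark goes past the pointer the first time (value of joint ring above 6.6 rad), for 0.05 s.
3. the mark comes into line with the pointer the second time (value of joint ring between 12.27 and 12.87 rad), for 0.1 s.
At the end, for the whole second after the job is handed in: The ring has been turned loose until its mark is in line with the pointer the second time (joint 12.57, within 0.3 rad), it is at rest, and the sensor head stands level within 15 mm of where it was (all of step 3 and velocity of joint ring between -0.05 and 0.05 rad/s and distance of head from where it was at the start of the episode below 0.015 m and angle between head's own z axis and vertical below 0.05 rad); the robot touches nothing.
It fails at once if the sensor head is shoved or carried more than 15 mm, lifted more than 6 mm or tipped (distance of head from where it was at the start of the episode above 0.015 m or height (world z) of head above 0.006 m or angle between head's own z axis and vertical above 0.1 rad).
It fails at once if the sensor head is turned on the bench: its pointer has gone more than 22 mm (distance of pointer from where it was at the start of the episode above 0.022 m).
It fails at once if the ring is turned more than half a turn too far (value of joint ring above 15.7 rad).
It fails at once if a bystander is moved more than 20 mm (distance of any of bin, driver, cap, cleaner from where it was at the start of the episode above 0.02 m).
It also fails if it takes over 72 s, if anything falls off the work surface, if the arm or the gripper's body presses on something with over 40 N, if the wrist force passes 120 N, or if a joint passes its speed limit or range.

## Robot

A 6-joint arm with a two-finger parallel gripper is mounted at the origin on the work surface. World frame = base frame: x ahead of the robot, y to its left, z up, the work surface at z = 0. Lengths are in m, angles in rad, forces in N, time in s.
With the tool pointing down it reaches from about 0.3 to 0.75 m from the base axis. Payload 8.5 kg.
Tool frame: the origin (TCP) lies midway between the tips of the shut fingers; the grasp point (between the pads) lies 19 mm behind it; z points along the fingers, y is the direction in which the jaws open and shut (so a half turn about z gives the same grasp; the last joint's range is limited). The gripper opens to 85 mm and grips with 20 to 120 N. Pads are 22 mm wide; open, the fingers measure 114 mm over their backs; the gripper's body (76 mm by 85 mm) begins 54 mm behind the grasp point. The pads swing forward as they close: fully open they stand 13 mm farther back than shut.
Start: joints at [-1.374, 0.381, 1.297, -0, 1.464, -0.215], TCP at [0.22, -0.504, 0.231] pointing down, gripper open.
Joint ranges: [-3.11, 3.11], [-0.89, 2.33], [0.22, 2.48], [-1.42, 4.56], [0.17, 2.85], [-2.88, 2.88]. Speed limits (rad/s): [2.39, 2.39, 3.14, 3.14, 3.14, 3.14].

## Interface

Orientations are given as a unit quaternion [x, y, z, w].
In Python, from workcell import monitor, vision, ticket, models gives the robot as it stands.
- The arm moves only by the tool carry_out, never from a script. Its argument "deltas" is a list of rows, each an object of numbers: "rx", "ry", "rz": the turn, a rotation vector about the tool's x, y, z in degrees; "tx", "ty", "tz": the shift along the tool's x, y, z in m; "fingers": the opening in per cent of the stroke, from 0 (shut) to 100 (fully open). A call has exactly 8 rows; each row shifts and turns the pose as measured when the row begins, along the tool's axes as they then stand; what a row does not reach is not made up. A row lasts 1/8 s, in which the tool goes at most 62.5 mm and 10.7 degrees, less where a joint would pass 70% of its speed; a pose out of reach is approached as far as the arm can. A call with a gripper value outside its range is refused whole. The fingers move at their own pace and stop on an object; the grip force is fixed at half the most. Time passes only in rows, so rows that do not move let the fingers close, or fill a call up. It gives the time, the measured TCP pose, the force and the opening at its end, in the units of the state.
- monitor.state(): the state, without advancing time (a new reading comes with each control period).
- vision.snapshot(name): name is "side" or "top"; returns a dict with "color" (480x640x3 uint8, blue, green, red), "depth" (480x640 float32, m along the optical axis (not along the pixel's ray), 0 where there is no reading), "intrinsics" (3x3 intrinsics, pixels), "eye" and "rotation" of the camera in the world. Camera axes: x right, y down, z forward; pixel columns grow to the right and rows downward; lengths in m; the calibration is good to about 2 mm. A picture is of the moment at which its call begins.
- ticket.sign_off(): hands the job in, once; it reports no verdict.
Trained networks look in a picture, given as the dict that the camera call returned (one of the last four; its "shot" number tells which), for a name from the list of things; names that differ only in an ending like _2 or _b are one class to them, and where a whole thing is asked for, a point or a joint stands for the part that bears it (a point fixed in the world has none). Each returns a list of dicts, best first, with "conf" (0 to 1); they miss things now and then, are a little off and sometimes report something else, mostly with a low value. They report only what shows in the picture. A call takes as long as a camera call. They do not tell look-alikes from the thing itself.
- models.look_for(picture, thing): "at" ([x, y, z] in m, in world coordinates, good to about 4 mm: the middle of the surface that is visible of it).
- models.place_of(picture, thing): "at" ([x, y, z] in m, in world coordinates, good to about 4 mm: a listed point, or the origin of a listed thing).
The state is a dict: "clock": time; "joint_pos": joint angles; "joint_vel": joint speeds; "effort": joint torques, N m; "position": TCP position; "eef_rot": TCP orientation; "wrist_force": force on the tool from outside, world axes, zero at the start; "torque": the same for the moment, N m; "opening": finger opening in m.
Only numpy, scipy, OpenCV 4.12 (cv2) and the standard library are available. Lean on these libraries where they do the work, as an engineer would, in place of code of your own. Each camera call takes 0.05 s, during which the arm holds its last target.

## Working session

There is one attempt and no reset: what is moved stays moved. The work goes in short steps, Python scripts to look and compute and a tool call to move; the robot and the scene stay as the last step left them, time stands still between calls to the robot, and variables do not carry over. Pictures are saved under pics/ and viewed, and the job is handed in when it is done.

Besides the shell and the picture viewer there is one more tool, called after "Call:" in YAML: its name, and indented under it one key for each argument. carry_out: Moves the arm, as the interface text tells. Its arguments: {"type":"object","properties":{"deltas":{"type":"array"}},"required":["deltas"]}

```bash
ls; mkdir -p pics
python3 - <<'E'
from workcell import monitor, vision, models
import cv2
print(monitor.state())
for n in("top","side"):
    p=vision.snapshot(n); cv2.imwrite(f"pics/{n}0.png",p["color"])
    print(n,p["shot"],p["eye"],p["rotation"],p["intrinsics"])
    for t in("head","ring_top","mark","pointer","bin","driver","cap","cleaner"):
        print(t,[( [round(float(v),3) for v in d["at"]],round(d["conf"],2)) for d in models.place_of(p,t)])
E
```

```text
pics
{'clock': 0.0, 'joint_pos': array([-1.37432318e+00,  3.81222010e-01,  1.29825884e+00,  2.89601414e-05,
        1.46357946e+00, -2.15306688e-01]), 'joint_vel': array([ 0.00211486, -0.00155855,  0.00092353, -0.00142644,  0.00078052,
       -0.00102676]), 'effort': array([-3.13287797e-03, -4.48470032e+01, -2.31281376e+01, -3.68446335e-04,
        4.74664557e-03, -1.72735793e-05]), 'position': array([ 0.22007736, -0.50374025,  0.23069845]), 'eef_rot': array([ 9.78879494e-01,  2.04436782e-01,  2.13053133e-05, -7.33658028e-04]), 'wrist_force': array([ 0.32140619,  0.10147473, -0.16348552]), 'torque': array([-0.05310361,  0.01275099,  0.00051743]), 'opening': 0.08545710438780546}
top 1 [ 0.45797739 -0.04015284  1.18066648] [-0.70300554  0.70971377 -0.02684104  0.03700187] [[565.44450675   0.         323.50755522]
 [  0.         565.44450675 237.42881981]
 [  0.           0.           1.        ]]
head [([0.393, -0.347, -0.0], 0.92), ([0.593, 0.238, -0.0], 0.6), ([0.342, 0.176, -0.001], 0.57), ([0.543, -0.101, 0.002], 0.55)]
ring_top [([0.393, -0.346, 0.071], 0.92), ([0.596, 0.243, 0.07
[... 740 characters left out ...]
d [([0.595, 0.241, -0.001], 0.68), ([0.547, -0.108, 0.003], 0.64), ([0.34, 0.178, 0.0], 0.6), ([0.4, -0.347, 0.002], 0.56), ([0.503, 0.051, -0.0], 0.29)]
ring_top [([0.397, -0.344, 0.074], 0.96), ([0.59, 0.24, 0.075], 0.96), ([0.343, 0.18, 0.076], 0.96), ([0.54, -0.106, 0.075], 0.82)]
mark [([0.513, -0.085, 0.076], 0.77), ([0.628, 0.219, 0.075], 0.76), ([0.383, -0.308, 0.076], 0.73), ([0.686, -0.066, 0.004], 0.31)]
pointer [([0.402, 0.169, 0.041], 0.97), ([0.643, 0.208, 0.05], 0.92), ([0.379, -0.288, 0.047], 0.73), ([0.6, -0.098, 0.052], 0.58)]
bin [([0.6, -0.289, 0.005], 0.64)]
driver [([0.502, 0.054, 0.001], 0.79)]
cap [([0.686, -0.065, 0.007], 0.77)]
cleaner [([0.645, 0.074, -0.0], 0.97)]
```

View pics/top0.png

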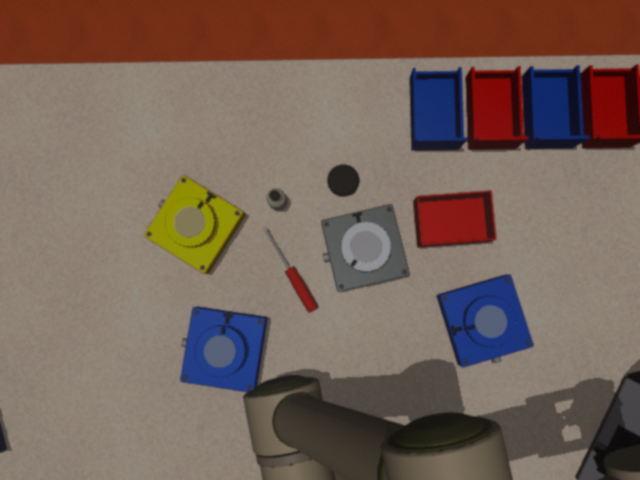

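View pics/side0.png

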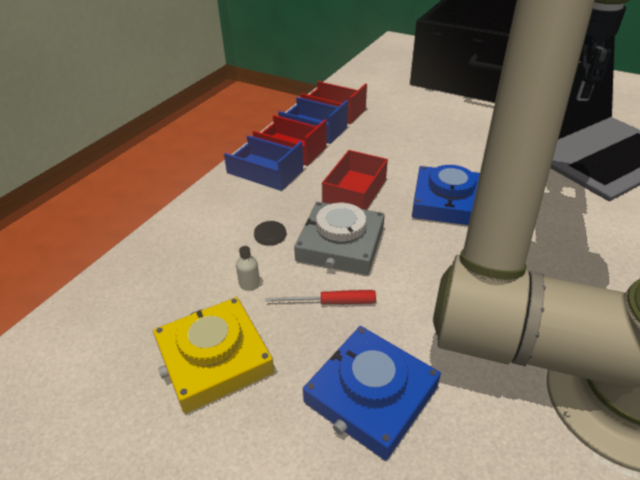

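The candidates in the top picture are yellow (195,223), blue (224,348), blue (487,320) and grey with an aluminium ring (365,247). Only the grey one fits the description. I'll confirm it in a crop and measure it.

```bash
cat > h.py <<'E'
import numpy as np, cv2
from scipy.spatial.transform import Rotation as R
from workcell import monitor, vision, models
def rot(p):
    r=np.asarray(p["rotation"]); return R.from_quat(r) if r.size==4 else R.from_matrix(r)
def px2w(p,u,v,z):
    K=p["intrinsics"]; d=rot(p).apply([(u-K[0,2])/K[0,0],(v-K[1,2])/K[1,1],1.]); e=np.array(p["eye"])
    return e+d*(z-e[2])/d[2]
def w2px(p,w):
    c=rot(p).inv().apply(np.array(w)-p["eye"]); K=p["intrinsics"]
    return K[0,0]*c[0]/c[2]+K[0,2],K[1,1]*c[1]/c[2]+K[1,2]
def rect(p,z=0.074,c=(0.543,-0.104),half=0.1,s=2500):
    # orthorectified view of plane z: up=+x, left=+y
    n=int(2*half*s); src=[];dst=[]
    for a,b in((1,1),(1,-1),(-1,-1),(-1,1)):
        src.append(w2px(p,[c[0]+a*half,c[1]+b*half,z])); dst.append([(1-b)/2*n,(1-a)/2*n])
    M=cv2.getPerspectiveTransform(np.float32(src),np.float32(dst))
    return cv2.warpPerspective(p["color"],M,(n,n),flags=cv2.INTER_CUBIC)
E
python3 - <<'E'
from h import *
t=vision.snapshot("top"); s=vision.snapshot("side")
cv2.imwrite("pics/rect1.png",np.hstack([cv2.resize(rect(t),(400,400)),cv2.resize(rect(s),(400,400))]))
for p in (t,s):
  # depth-based ring top: world points with z .068-.08 near head
  K=p["intrinsics"]; v,u=np.mgrid[:480,:640]; d=p["depth"]
  P=rot(p).apply(np.stack([(u-K[0,2])/K[0,0]*d,(v-K[1,2])/K[1,1]*d,d],-1).reshape(-1,3))+p["eye"]
  m=(d.ravel()>0)&(np.hypot(P[:,0]-.543,P[:,1]+.104)<.08)&(abs(P[:,2]-.074)<.006)
  Q=P[m]; c,r=cv2.minEnclosingCircle(Q[:,:2].astype(np.float32)); print(len(Q),c,r,Q.mean(0))
  m=(d.ravel()>0)&(np.hypot(P[:,0]-.543,P[:,1]+.104)<.13)&(abs(P[:,2]-.046)<.006)
  Q=P[m];print(cv2.minAreaRect(Q[:,:2].astype(np.float32)))
E
```

```text
1922 (0.5403813719749451, -0.1064530462026596) 0.04977625980973244 [ 0.54007175 -0.10683601  0.07373373]
((0.5457221865653992, -0.13110803067684174), (0.14983589947223663, 0.1991836428642273), 12.682666778564453)
1298 (0.5415987968444824, -0.10436759889125824) 0.049991216510534286 [ 0.54028282 -0.10147547  0.07284335]
((0.5466855764389038, -0.12903958559036255), (0.14900407195091248, 0.20342698693275452), 12.453751564025879)
```

View pics/rect1.png

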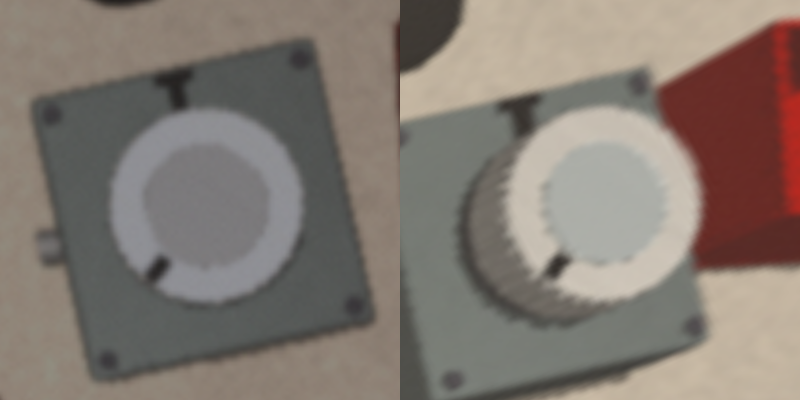

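The crop confirms it: grey housing at about (200,205) in the left panel, aluminium ring, T pointer at (176,88) and mark at (158,269). The centre is about (0.541, -0.1055), the pointer direction is 12.6° and the ring angle is about 2.32 rad. First I'll align the tool with the world axes, shut the fingers and travel.

Call:
carry_out:
  deltas:
    - {"rz": 7.9,"fingers": 0}
    - {"rz": 7.9,"fingers": 0}
    - {"rz": 7.8,"fingers": 0}
    - {"tx": 0.03,"ty": -0.05,"fingers": 0}
    - {"tx": 0.03,"ty": -0.05,"fingers": 0}
    - {"tx": 0.03,"ty": -0.05,"fingers": 0}
    - {"tx": 0.03,"ty": -0.05,"fingers": 0}
    - {"fingers": 0}

```text
invalid input
```

Call:
carry_out:
  deltas:
    - {"rx": 0,"ry": 0,"rz": 7.9,"tx": 0,"ty": 0,"tz": 0,"fingers": 0}
    - {"rx": 0,"ry": 0,"rz": 7.9,"tx": 0,"ty": 0,"tz": 0,"fingers": 0}
    - {"rx": 0,"ry": 0,"rz": 7.8,"tx": 0,"ty": 0,"tz": 0,"fingers": 0}
    - {"rx": 0,"ry": 0,"rz": 0,"tx": 0.03,"ty": -0.05,"tz": 0,"fingers": 0}
    - {"rx": 0,"ry": 0,"rz": 0,"tx": 0.03,"ty": -0.05,"tz": 0,"fingers": 0}
    - {"rx": 0,"ry": 0,"rz": 0,"tx": 0.03,"ty": -0.05,"tz": 0,"fingers": 0}
    - {"rx": 0,"ry": 0,"rz": 0,"tx": 0.03,"ty": -0.05,"tz": 0,"fingers": 0}
    - {"rx": 0,"ry": 0,"rz": 0,"tx": 0,"ty": 0,"tz": 0,"fingers": 0}

```text
clock: 2.0
position: [0.3459, -0.3005, 0.231]
eef_rot: [1.0, -0.008, 0.001, 0.0]
wrist_force: [0.8, -1.1, -0.1]
opening: -0.0002
```

Call:
carry_out:
  deltas:
    - {"rx": 0,"ry": 0,"rz": -0.9,"tx": 0.022,"ty": -0.039,"tz": 0,"fingers": 0}
    - {"rx": 0,"ry": 0,"rz": 0,"tx": 0.022,"ty": -0.039,"tz": 0,"fingers": 0}
    - {"rx": 0,"ry": 0,"rz": 0,"tx": 0.022,"ty": -0.039,"tz": 0,"fingers": 0}
    - {"rx": 0,"ry": 0,"rz": 0,"tx": 0.022,"ty": -0.039,"tz": 0,"fingers": 0}
    - {"rx": 0,"ry": 0,"rz": 0,"tx": 0.022,"ty": -0.039,"tz": 0,"fingers": 0}
    - {"rx": 0,"ry": 0,"rz": 0,"tx": 0,"ty": 0,"tz": 0.05,"fingers": 0}
    - {"rx": 0,"ry": 0,"rz": 0,"tx": 0,"ty": 0,"tz": 0.05,"fingers": 0}
    - {"rx": 0,"ry": 0,"rz": 0,"tx": 0,"ty": 0,"tz": 0,"fingers": 0}

```text
clock: 3.0
position: [0.4619, -0.107, 0.1298]
eef_rot: [1.0, -0.003, 0.003, 0.003]
wrist_force: [-0.4, -0.1, 0.5]
opening: 0.0001
```

Run:
```python
from h import *
s=vision.snapshot("side");t=vision.snapshot("top")
cv2.imwrite("pics/a1.png",np.hstack([cv2.resize(s["color"][120:320,200:440],(480,400)),cv2.resize(t["color"][150:350,270:430],(320,400))]))
print(monitor.state()["position"],monitor.state()["eef_rot"],monitor.state()["joint_pos"],monitor.state()["wrist_force"])
```

```text
[ 0.46371156 -0.10787061  0.13299912] [ 0.99996714 -0.00264434  0.00618919  0.00451846] [-0.47660247  0.35198474  1.66318071 -0.00266779  1.11129     1.10064778] [-0.57372392 -0.40774386 -0.01639278]
```

View pics/a1.png

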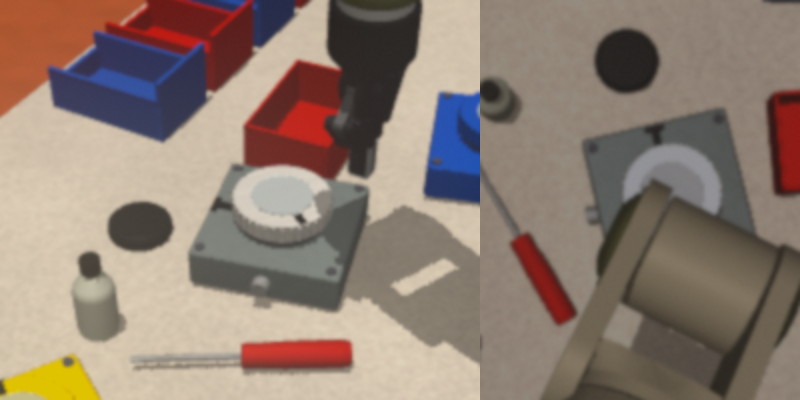

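Call:
carry_out:
  deltas:
    - {"rx": 0,"ry": 0,"rz": 0,"tx": -0.004,"ty": -0.002,"tz": 0.03,"fingers": 0}
    - {"rx": 0,"ry": 0,"rz": 0,"tx": 0,"ty": 0,"tz": 0.025,"fingers": 0}
    - {"rx": 0,"ry": 0,"rz": 0,"tx": 0,"ty": 0,"tz": 0.013,"fingers": 0}
    - {"rx": 0,"ry": 0,"rz": 0,"tx": 0,"ty": 0,"tz": 0,"fingers": 0}
    - {"rx": 0,"ry": 0,"rz": 0,"tx": 0,"ty": 0,"tz": 0,"fingers": 0}
    - {"rx": 0,"ry": 0,"rz": 0,"tx": 0,"ty": 0,"tz": 0,"fingers": 0}
    - {"rx": 0,"ry": 0,"rz": 0,"tx": 0,"ty": 0,"tz": 0,"fingers": 0}
    - {"rx": 0,"ry": 0,"rz": 0,"tx": 0,"ty": 0,"tz": 0,"fingers": 0}

```text
clock: 4.1
position: [0.4668, -0.1114, 0.074]
eef_rot: [1.0, -0.004, 0.016, 0.01]
wrist_force: [0.9, -0.2, 0.7]
opening: -0.0002
```

```bash
cat > st.py <<'E'
from h import *
def st():
    s=monitor.state(); e=R.from_quat(s["eef_rot"]).as_matrix()
    print(round(s["clock"],2),"pos",s["position"].round(4),"F",s["wrist_force"].round(1),"toolx",e[:,0].round(3),"toolz",e[:,2].round(3))
if __name__=="__main__":
    st()
    for n in range(3): vision.snapshot("side"); st()
E
python3 st.py
```

```text
4.1 pos [ 0.4668 -0.1114  0.074 ] F [ 0.9 -0.2  0.7] toolx [ 0.999 -0.007  0.031] toolz [ 0.031 -0.019 -0.999]
4.15 pos [ 0.4669 -0.1114  0.074 ] F [-0.1  0.4 -0.3] toolx [ 0.999 -0.007  0.031] toolz [ 0.031 -0.019 -0.999]
4.2 pos [ 0.4668 -0.1114  0.0739] F [ 0.6  0.1 -0.4] toolx [ 0.999 -0.007  0.031] toolz [ 0.031 -0.019 -0.999]
4.25 pos [ 0.4668 -0.1114  0.0738] F [ 0.3 -0.3  0.7] toolx [ 0.999 -0.007  0.031] toolz [ 0.031 -0.019 -0.999]
```

```bash
cat >> h.py <<'E'
RD=np.diag([1.,-1.,-1.])
def to(target):
    s=monitor.state(); e=R.from_quat(s["eef_rot"]).as_matrix()
    print("pos",s["position"].round(4),"F",s["wrist_force"].round(1))
    print("turn deg",np.degrees(R.from_matrix(e.T@RD).as_rotvec()).round(2),"shift",(e.T@(np.array(target)-s["position"])).round(4))
E
python3 -c "
from h import *
to([.466,-.1055,.062])"
```

```text
pos [ 0.4668 -0.1114  0.0738] F [ 0.3 -0.3  0.7]
turn deg [ 1.08 -1.77 -0.42] shift [-0.0012 -0.0061  0.0117]
```

Call:
carry_out:
  deltas:
    - {"rx": 1.1,"ry": -1.8,"rz": -0.4,"tx": -0.001,"ty": -0.006,"tz": 0.012,"fingers": 0}
    - {"rx": 0,"ry": 0,"rz": 0,"tx": 0,"ty": 0,"tz": 0,"fingers": 0}
    - {"rx": 0,"ry": 0,"rz": 0,"tx": 0.002,"ty": 0,"tz": 0,"fingers": 0}
    - {"rx": 0,"ry": 0,"rz": 0,"tx": 0.002,"ty": 0,"tz": 0,"fingers": 0}
    - {"rx": 0,"ry": 0,"rz": 0,"tx": 0.002,"ty": 0,"tz": 0,"fingers": 0}
    - {"rx": 0,"ry": 0,"rz": 0,"tx": 0.002,"ty": 0,"tz": 0,"fingers": 0}
    - {"rx": 0,"ry": 0,"rz": 0,"tx": 0.002,"ty": 0,"tz": 0,"fingers": 0}
    - {"rx": 0,"ry": 0,"rz": 0,"tx": 0.002,"ty": 0,"tz": 0,"fingers": 0}

```text
clock: 5.25
position: [0.479, -0.1051, 0.0606]
eef_rot: [1.0, 0.0, -0.001, -0.001]
wrist_force: [-0.3, -0.1, 1.4]
opening: 0.0001
```

```bash
python3 -c "
from h import *
to([.475,-.1055,.062])"
```

```text
pos [ 0.479  -0.1051  0.0606] F [-0.3 -0.1  1.4]
turn deg [-0.11  0.17  0.01] shift [-0.004   0.0004 -0.0013]
```

Call:
carry_out:
  deltas:
    - {"rx": 0,"ry": 0,"rz": 0,"tx": 0.001,"ty": 0,"tz": 0,"fingers": 0}
    - {"rx": 0,"ry": 0,"rz": 0,"tx": 0.001,"ty": 0,"tz": 0,"fingers": 0}
    - {"rx": 0,"ry": 0,"rz": 0,"tx": 0.001,"ty": 0,"tz": 0,"fingers": 0}
    - {"rx": 0,"ry": 0,"rz": 0,"tx": 0.001,"ty": 0,"tz": 0,"fingers": 0}
    - {"rx": 0,"ry": 0,"rz": 0,"tx": 0.001,"ty": 0,"tz": 0,"fingers": 0}
    - {"rx": 0,"ry": 0,"rz": 0,"tx": 0.001,"ty": 0,"tz": 0,"fingers": 0}
    - {"rx": 0,"ry": 0,"rz": 0,"tx": 0.001,"ty": 0,"tz": 0,"fingers": 0}
    - {"rx": 0,"ry": 0,"rz": 0,"tx": 0.001,"ty": 0,"tz": 0,"fingers": 0}

```text
clock: 6.25
position: [0.4809, -0.1043, 0.0605]
eef_rot: [1.0, 0.001, -0.009, -0.002]
wrist_force: [-6.7, -1.0, 5.3]
opening: -0.0003
```

```bash
python3 st.py
python3 - <<'E'
from h import *
s=vision.snapshot("side");t=vision.snapshot("top")
cv2.imwrite("pics/a2.png",np.hstack([cv2.resize(s["color"][150:290,260:420],(457,400)),cv2.resize(t["color"][190:310,310:420],(340,370)).repeat(1,0) if 0 else cv2.resize(t["color"][190:310,310:410],(333,400))]))
E
```

```text
6.25 pos [ 0.4809 -0.1043  0.0605] F [-6.7 -1.   5.3] toolx [ 1.     0.002 -0.019] toolz [-0.019  0.004 -1.   ]
6.3 pos [ 0.4809 -0.1043  0.0605] F [-6.3 -1.6  4. ] toolx [ 1.     0.002 -0.019] toolz [-0.019  0.004 -1.   ]
6.35 pos [ 0.4809 -0.1043  0.0605] F [-6.2 -1.5  4.7] toolx [ 1.     0.002 -0.019] toolz [-0.019  0.004 -1.   ]
6.4 pos [ 0.4809 -0.1043  0.0605] F [-6.4 -0.7  4.1] toolx [ 1.     0.002 -0.019] toolz [-0.019  0.004 -1.   ]
```

View pics/a2.png

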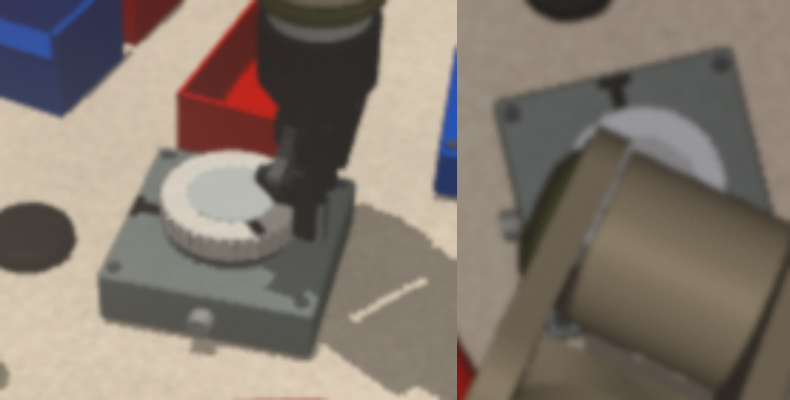

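```bash
cat > orb.py <<'E'
from h import *
import sys
C=np.array([.541,-.1055]); HX,HY,RR=.011,.0145,.0495
def path():
    P=[];N=[]
    for q in range(4):
        for t in np.linspace(q*np.pi/2,(q+1)*np.pi/2,200):
            m=(q+.5)*np.pi/2
            n=np.array([np.cos(t),np.sin(t)])
            P.append(C+RR*n+[HX*np.sign(np.cos(m)),HY*np.sign(np.sin(m))]);N.append(t)
    P.append(P[0]);N.append(2*np.pi)
    P=np.array(P);S=np.r_[0,np.cumsum(np.hypot(*np.diff(P,axis=0).T))]
    g=np.arange(0,S[-1],.0002)
    return g,np.c_[np.interp(g,S,P[:,0]),np.interp(g,S,P[:,1])],np.interp(g,S,N)
def plan(step,push,z=.061,n=8):
    g,P,N=path(); L=g[-1]
    s=monitor.state(); p=s["position"]; e=R.from_quat(s["eef_rot"]).as_matrix()
    i=np.argmin(np.hypot(*(P-p[:2]).T)); nn=np.array([np.cos(N[i]),np.sin(N[i])])
    gap=(p[:2]-P[i])@nn
    print("clock",round(s["clock"],2),"pos",p.round(4),"F",s["wrist_force"].round(1),"theta",np.degrees(N[i]).round(0),"gap mm",(gap*1e3).round(1),
      "Fn",round(float(s["wrist_force"][:2]@nn),1),"Ft",round(float(s["wrist_force"][:2]@[-nn[1],nn[0]]),1))
    turn=np.degrees(R.from_matrix(e.T@RD).as_rotvec())
    print("turn",turn.round(2),"dz(tool z +)",round(p[2]-z,4))
    for k in range(n):
        a=(g[i]+k*step)%L; b=(g[i]+(k+1)*step)%L
        f=lambda x:np.array([np.interp(x,g,P[:,0]),np.interp(x,g,P[:,1])])
        t=np.interp((a+step/2)%L,g,N); d=f(b)-f(a)-push*np.array([np.cos(t),np.sin(t)])
        print("tx %.4f ty %.4f  th %.0f"%(d[0],-d[1],np.degrees(t)))
def look(name,z=.074):
    s=vision.snapshot("side");t=vision.snapshot("top")
    cv2.imwrite(name,np.hstack([cv2.resize(s["color"][150:290,260:420],(457,400)),cv2.resize(rect(s),(340,400))]))
    im=rect(s,c=C,s=2500); n=im.shape[0]
    # darkness along annulus r 36..44
    best=[]
    G=cv2.cvtColor(im,cv2.COLOR_BGR2GRAY).astype(float)
    for a in range(0,360,2):
        v=[]
        for r in np.linspace(.035,.045,6):
            x=r*np.cos(np.radians(a)); y=r*np.sin(np.radians(a))
            v.append(G[int(n/2-x*2500),int(n/2-y*2500)])
        best.append(np.mean(v))
    best=np.array(best); dk=[(a*2,int(best[a])) for a in range(180) if best[a]<90]
    print("dark world angles",dk)
if __name__=="__main__":
    plan(float(sys.argv[1]),float(sys.argv[2]))
    if len(sys.argv)>3: look(sys.argv[3])
E
python3 orb.py .005 .0007 pics/b1.png
```

```text
clock 6.5 pos [ 0.4809 -0.1043  0.0605] F [-5.8 -1.2  4.6] theta 180.0 gap mm -0.4 Fn 5.8 Ft 1.2
turn [-0.23  1.07  0.09] dz(tool z +) -0.0005
tx 0.0007 ty 0.0050  th 180
tx 0.0007 ty 0.0050  th 180
tx 0.0007 ty 0.0050  th 180
tx 0.0009 ty 0.0050  th 182
tx 0.0014 ty 0.0049  th 188
tx 0.0019 ty 0.0047  th 194
tx 0.0023 ty 0.0045  th 199
tx 0.0028 ty 0.0042  th 205
dark world angles [(140, 63), (142, 54), (144, 55), (146, 67), (148, 89), (190, 78), (192, 60), (194, 52), (196, 48), (198, 46), (200, 46), (202, 46), (204, 46), (206, 46), (208, 46), (210, 46), (212, 46), (214, 46), (216, 47), (218, 48), (220, 48), (222, 50), (224, 52), (226, 54), (228, 56), (230, 59), (232, 63), (234, 66), (236, 71), (238, 76), (240, 83), (254, 84), (256, 79), (258, 83)]
```

Call:
carry_out:
  deltas:
    - {"rx": 0,"ry": 0.3,"rz": 0,"tx": 0.0005,"ty": 0.005,"tz": 0,"fingers": 0}
    - {"rx": 0,"ry": 0.3,"rz": 0,"tx": 0.0006,"ty": 0.005,"tz": 0,"fingers": 0}
    - {"rx": 0,"ry": 0.3,"rz": 0,"tx": 0.0006,"ty": 0.005,"tz": 0,"fingers": 0}
    - {"rx": 0,"ry": 0.2,"rz": 0,"tx": 0.0008,"ty": 0.005,"tz": 0,"fingers": 0}
    - {"rx": 0,"ry": 0.2,"rz": 0,"tx": 0.0013,"ty": 0.0049,"tz": 0,"fingers": 0}
    - {"rx": 0,"ry": 0.2,"rz": 0,"tx": 0.0018,"ty": 0.0047,"tz": 0,"fingers": 0}
    - {"rx": 0,"ry": 0.1,"rz": 0,"tx": 0.0022,"ty": 0.0045,"tz": 0,"fingers": 0}
    - {"rx": 0,"ry": 0.1,"rz": 0,"tx": 0.0027,"ty": 0.0042,"tz": 0,"fingers": 0}

```text
clock: 7.6
position: [0.4922, -0.1449, 0.0602]
eef_rot: [1.0, 0.001, 0.007, -0.002]
wrist_force: [-0.5, -0.6, -0.3]
opening: 0.0
```

```bash
python3 orb.py .005 .0007 pics/b2.png
```

```text
clock 7.6 pos [ 0.4922 -0.1449  0.0602] F [-0.5 -0.6 -0.3] theta 213.0 gap mm -4.2 Fn 0.7 Ft 0.2
turn [-0.25 -0.75  0.07] dz(tool z +) -0.0008
tx 0.0035 ty 0.0036  th 216
tx 0.0039 ty 0.0032  th 222
tx 0.0042 ty 0.0028  th 228
tx 0.0044 ty 0.0024  th 234
tx 0.0047 ty 0.0019  th 239
tx 0.0048 ty 0.0015  th 245
tx 0.0050 ty 0.0010  th 251
tx 0.0050 ty 0.0005  th 257
dark world angles [(176, 79), (178, 61), (180, 55), (182, 63), (184, 85)]
```

View pics/b2.png

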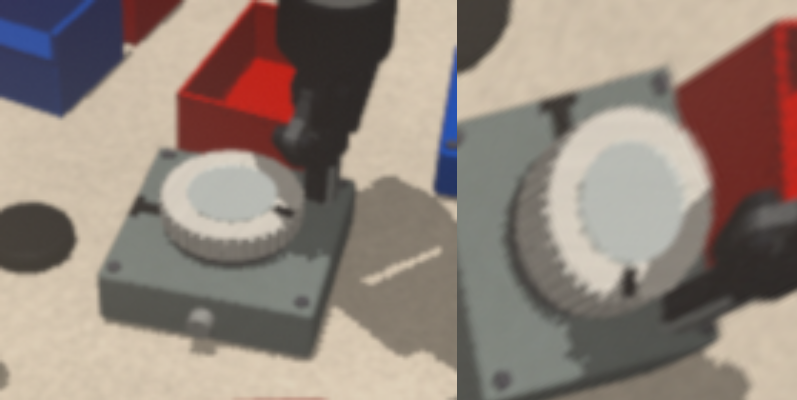

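```bash
sed -i 's/HX,HY,RR=.011,.0145/HX,HY,RR=.011,.007/' orb.py; python3 orb.py .006 .001
```

```text
clock 7.7 pos [ 0.4923 -0.1451  0.0602] F [0.5 0.3 0.6] theta 221.0 gap mm 0.4 Fn -0.6 Ft 0.1
turn [-0.24 -0.76  0.06] dz(tool z +) -0.0008
tx 0.0049 ty 0.0036  th 224
tx 0.0053 ty 0.0030  th 231
tx 0.0056 ty 0.0023  th 238
tx 0.0059 ty 0.0016  th 245
tx 0.0060 ty 0.0009  th 252
tx 0.0061 ty 0.0002  th 259
tx 0.0061 ty -0.0006  th 266
tx 0.0060 ty -0.0010  th 270
```

Call:
carry_out:
  deltas:
    - {"rx": 0,"ry": -0.3,"rz": 0,"tx": 0.001,"ty": -0.0008,"tz": 0,"fingers": 0}
    - {"rx": 0,"ry": -0.2,"rz": 0,"tx": 0.0049,"ty": 0.0036,"tz": -0.0005,"fingers": 0}
    - {"rx": 0,"ry": -0.2,"rz": 0,"tx": 0.0053,"ty": 0.003,"tz": 0,"fingers": 0}
    - {"rx": 0,"ry": 0,"rz": 0,"tx": 0.0056,"ty": 0.0023,"tz": 0,"fingers": 0}
    - {"rx": 0,"ry": 0,"rz": 0,"tx": 0.0059,"ty": 0.0016,"tz": 0,"fingers": 0}
    - {"rx": 0,"ry": 0,"rz": 0,"tx": 0.006,"ty": 0.0009,"tz": 0,"fingers": 0}
    - {"rx": 0,"ry": 0,"rz": 0,"tx": 0.0061,"ty": 0.0002,"tz": 0,"fingers": 0}
    - {"rx": 0,"ry": 0,"rz": 0,"tx": 0.0061,"ty": -0.0004,"tz": 0,"fingers": 0}

```text
clock: 8.7
position: [0.5244, -0.1664, 0.0602]
eef_rot: [1.0, 0.003, -0.013, 0.008]
wrist_force: [-5.6, -14.6, -0.7]
opening: -0.0001
```

```bash
python3 orb.py .006 .001 pics/b3.png
```

```text
clock 8.7 pos [ 0.5244 -0.1664  0.0602] F [ -5.6 -14.6  -0.7] theta 264.0 gap mm 4.7 Fn 15.1 Ft -4.1
turn [0.92 1.51 0.37] dz(tool z +) -0.0008
tx 0.0060 ty -0.0007  th 268
tx 0.0060 ty -0.0010  th 270
tx 0.0060 ty -0.0010  th 270
tx 0.0060 ty -0.0010  th 270
tx 0.0060 ty -0.0011  th 270
tx 0.0058 ty -0.0017  th 277
tx 0.0056 ty -0.0024  th 284
tx 0.0053 ty -0.0031  th 291
dark world angles [(224, 75), (226, 60), (228, 52), (230, 56), (232, 69), (234, 86)]
```

View pics/b3.png

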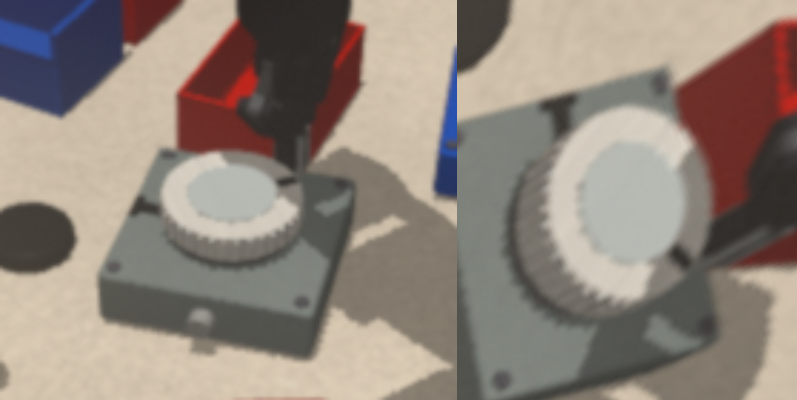

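Call:
carry_out:
  deltas:
    - {"rx": 0.3,"ry": 0.5,"rz": 0.1,"tx": 0.0,"ty": 0.0005,"tz": 0,"fingers": 0}
    - {"rx": 0.3,"ry": 0.5,"rz": 0.1,"tx": 0.0,"ty": 0.0005,"tz": 0,"fingers": 0}
    - {"rx": 0.3,"ry": 0.5,"rz": 0.1,"tx": 0,"ty": 0,"tz": 0,"fingers": 0}
    - {"rx": 0,"ry": 0,"rz": 0,"tx": 0,"ty": 0,"tz": 0,"fingers": 0}
    - {"rx": 0,"ry": 0,"rz": 0,"tx": 0,"ty": 0,"tz": 0,"fingers": 0}
    - {"rx": 0,"ry": 0,"rz": 0,"tx": 0,"ty": 0,"tz": 0,"fingers": 0}
    - {"rx": 0,"ry": 0,"rz": 0,"tx": 0,"ty": 0,"tz": 0,"fingers": 0}
    - {"rx": 0,"ry": 0,"rz": 0,"tx": 0,"ty": 0,"tz": 0,"fingers": 0}

```text
clock: 9.8
position: [0.5257, -0.1677, 0.0604]
eef_rot: [1.0, 0.001, 0.001, 0.001]
wrist_force: [-0.6, 0.4, -0.3]
opening: -0.0001
```

```bash
sed -i 's/HX,HY,RR=.011,.007,.0495/HX,HY,RR=.005,.0055,.0555/' orb.py
cat >> h.py <<'E'
def headpose():
    for n in("side","top"):
        p=vision.snapshot(n); 
        print(n,[np.round(d["at"],4).tolist()+[round(d["conf"],2)] for d in models.place_of(p,"pointer") if np.hypot(d["at"][0]-.6,d["at"][1]+.095)<.04], [np.round(d["at"],4).tolist() for d in models.place_of(p,"ring_top") if np.hypot(d["at"][0]-.541,d["at"][1]+.105)<.04])
        cv2.imwrite(f"pics/hp_{n}_{p['shot']}.png",cv2.resize(rect(p,z=.046,half=.11),(550,550)))
        print(p["shot"])
E
python3 orb.py .006 .0006;python3 -c "
from h import *
headpose()
a=cv2.imread('pics/side0.png');p=vision.snapshot('side')['color']
cv2.imwrite('pics/cmp.png',np.hstack([cv2.resize(x[180:300,280:400],(400,400)) for x in(a,p)]))"
```

```text
clock 9.8 pos [ 0.5257 -0.1677  0.0604] F [-0.6  0.4 -0.3] theta 260.0 gap mm 2.2 Fn -0.3 Ft -0.7
turn [ 0.06 -0.17  0.08] dz(tool z +) -0.0006
tx 0.0060 ty 0.0002  th 263
tx 0.0060 ty -0.0005  th 269
tx 0.0060 ty -0.0006  th 270
tx 0.0060 ty -0.0007  th 271
tx 0.0059 ty -0.0014  th 277
tx 0.0057 ty -0.0020  th 283
tx 0.0054 ty -0.0026  th 290
tx 0.0051 ty -0.0032  th 296
side [[0.6009, -0.0926, 0.0518, 0.94]] []
21
top [[0.6027, -0.095, 0.0497, 0.57]] [[0.5464, -0.1048, 0.0691]]
22
```

View pics/cmp.png

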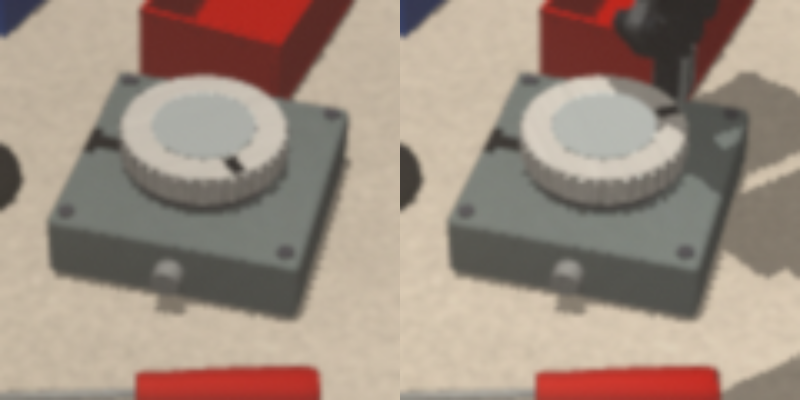

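```bash
sed -i 's/HX,HY,RR=.005,.0055/HX,HY,RR=.005,.0065/' orb.py;python3 orb.py .006 .0005
```

```text
clock 10.15 pos [ 0.5257 -0.1677  0.0604] F [-0.1 -0.5  0.3] theta 260.0 gap mm 1.2 Fn 0.5 Ft -0.0
turn [ 0.05 -0.17  0.08] dz(tool z +) -0.0006
tx 0.0060 ty 0.0003  th 263
tx 0.0060 ty -0.0003  th 269
tx 0.0060 ty -0.0005  th 270
tx 0.0060 ty -0.0006  th 271
tx 0.0059 ty -0.0012  th 277
tx 0.0057 ty -0.0019  th 283
tx 0.0055 ty -0.0025  th 289
tx 0.0052 ty -0.0030  th 296
```

Call:
carry_out:
  deltas:
    - {"rx": 0,"ry": 0,"rz": 0,"tx": 0.001,"ty": -0.001,"tz": 0,"fingers": 0}
    - {"rx": 0,"ry": 0,"rz": 0,"tx": 0.006,"ty": 0.0002,"tz": 0,"fingers": 0}
    - {"rx": 0,"ry": 0,"rz": 0,"tx": 0.006,"ty": -0.0004,"tz": 0,"fingers": 0}
    - {"rx": 0,"ry": 0,"rz": 0,"tx": 0.006,"ty": -0.0006,"tz": 0,"fingers": 0}
    - {"rx": 0,"ry": 0,"rz": 0,"tx": 0.006,"ty": -0.0007,"tz": 0,"fingers": 0}
    - {"rx": 0,"ry": 0,"rz": 0,"tx": 0.0059,"ty": -0.0012,"tz": 0,"fingers": 0}
    - {"rx": 0,"ry": 0,"rz": 0,"tx": 0.0057,"ty": -0.0019,"tz": 0,"fingers": 0}
    - {"rx": 0,"ry": 0,"rz": 0,"tx": 0.0055,"ty": -0.0025,"tz": 0,"fingers": 0}

```text
clock: 11.15
position: [0.5692, -0.1632, 0.0607]
eef_rot: [1.0, 0.001, 0.001, 0.004]
wrist_force: [0.0, -3.5, 0.2]
opening: -0.0003
```

```bash
python3 orb.py .006 .0005 pics/b4.png
```

```text
clock 11.15 pos [ 0.5692 -0.1632  0.0607] F [ 0.  -3.5  0.2] theta 294.0 gap mm 0.7 Fn 3.2 Ft -1.4
turn [ 0.48 -0.13  0.06] dz(tool z +) -0.0003
tx 0.0051 ty -0.0032  th 298
tx 0.0047 ty -0.0037  th 304
tx 0.0043 ty -0.0042  th 310
tx 0.0038 ty -0.0047  th 316
tx 0.0033 ty -0.0051  th 322
tx 0.0027 ty -0.0054  th 328
tx 0.0021 ty -0.0056  th 335
tx 0.0015 ty -0.0058  th 341
dark world angles [(274, 86), (276, 65), (278, 59), (280, 57), (282, 69)]
```

View pics/b4.png

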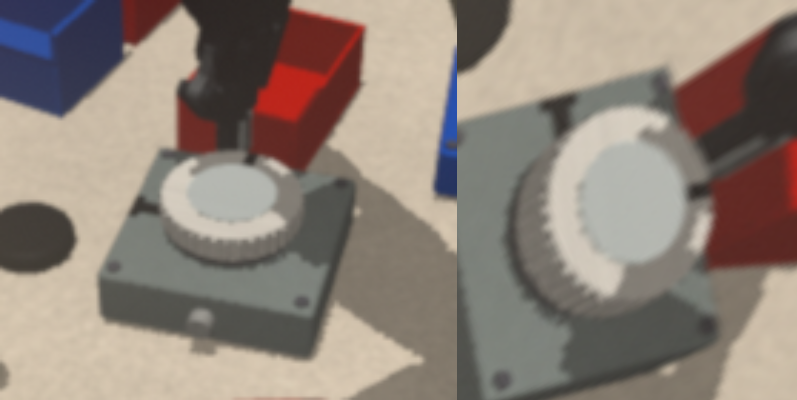

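Call:
carry_out:
  deltas:
    - {"rx": 0.3,"ry": 0,"rz": 0,"tx": 0.0051,"ty": -0.0032,"tz": 0,"fingers": 0}
    - {"rx": 0.2,"ry": 0,"rz": 0,"tx": 0.0047,"ty": -0.0038,"tz": 0,"fingers": 0}
    - {"rx": 0,"ry": 0,"rz": 0,"tx": 0.0043,"ty": -0.0043,"tz": 0,"fingers": 0}
    - {"rx": 0,"ry": 0,"rz": 0,"tx": 0.0038,"ty": -0.0047,"tz": 0,"fingers": 0}
    - {"rx": 0,"ry": 0,"rz": 0,"tx": 0.0032,"ty": -0.0051,"tz": 0,"fingers": 0}
    - {"rx": 0,"ry": 0,"rz": 0,"tx": 0.0026,"ty": -0.0054,"tz": 0,"fingers": 0}
    - {"rx": 0,"ry": 0,"rz": 0,"tx": 0.002,"ty": -0.0056,"tz": 0,"fingers": 0}
    - {"rx": 0,"ry": 0,"rz": 0,"tx": 0.0014,"ty": -0.0058,"tz": 0,"fingers": 0}

```text
clock: 12.25
position: [0.6003, -0.1227, 0.0612]
eef_rot: [1.0, 0.001, 0.004, -0.0]
wrist_force: [3.2, -2.7, -1.7]
opening: -0.0003
```

```bash
python3 orb.py .006 .0005 pics/b5.png
```

```text
clock 12.25 pos [ 0.6003 -0.1227  0.0612] F [ 3.2 -2.7 -1.7] theta 349.0 gap mm -0.2 Fn 3.7 Ft -2.1
turn [-0.   -0.47  0.07] dz(tool z +) 0.0002
tx 0.0003 ty -0.0060  th 352
tx -0.0003 ty -0.0060  th 358
tx -0.0005 ty -0.0060  th 360
tx -0.0005 ty -0.0061  th 360
tx -0.0009 ty -0.0060  th 4
tx -0.0015 ty -0.0058  th 10
tx -0.0021 ty -0.0056  th 16
tx -0.0027 ty -0.0054  th 22
dark world angles [(332, 83), (334, 64), (336, 54), (338, 52), (340, 61), (342, 79)]
```

View pics/b5.png

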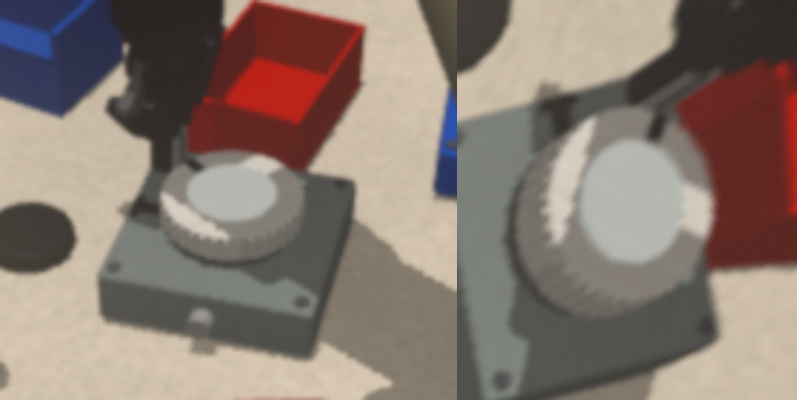

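Call:
carry_out:
  deltas:
    - {"rx": 0,"ry": -0.3,"rz": 0,"tx": 0.0003,"ty": -0.006,"tz": 0,"fingers": 0}
    - {"rx": 0,"ry": -0.2,"rz": 0,"tx": -0.0003,"ty": -0.006,"tz": 0,"fingers": 0}
    - {"rx": 0,"ry": 0,"rz": 0,"tx": -0.0005,"ty": -0.006,"tz": 0,"fingers": 0}
    - {"rx": 0,"ry": 0,"rz": 0,"tx": -0.0006,"ty": -0.006,"tz": 0,"fingers": 0}
    - {"rx": 0,"ry": 0,"rz": 0,"tx": -0.001,"ty": -0.006,"tz": 0,"fingers": 0}
    - {"rx": 0,"ry": 0,"rz": 0,"tx": -0.0016,"ty": -0.0058,"tz": 0,"fingers": 0}
    - {"rx": 0,"ry": 0,"rz": 0,"tx": -0.0022,"ty": -0.0056,"tz": 0,"fingers": 0}
    - {"rx": 0,"ry": 0,"rz": 0,"tx": -0.0028,"ty": -0.0053,"tz": 0,"fingers": 0}

```text
clock: 13.35
position: [0.5926, -0.0711, 0.0612]
eef_rot: [1.0, 0.001, 0.001, -0.001]
wrist_force: [1.1, -1.1, 0.1]
opening: -0.0002
```

```bash
python3 orb.py .006 .0005 pics/b6.png
```

```text
clock 13.35 pos [ 0.5926 -0.0711  0.0612] F [ 1.1 -1.1  0.1] theta 31.0 gap mm -1.2 Fn 0.3 Ft -1.5
turn [-0.12 -0.16  0.11] dz(tool z +) 0.0002
tx -0.0038 ty -0.0047  th 34
tx -0.0043 ty -0.0043  th 40
tx -0.0047 ty -0.0038  th 46
tx -0.0051 ty -0.0032  th 53
tx -0.0054 ty -0.0027  th 59
tx -0.0056 ty -0.0021  th 65
tx -0.0058 ty -0.0015  th 71
tx -0.0060 ty -0.0008  th 77
dark world angles [(26, 80), (28, 62), (30, 54), (32, 53), (34, 63), (36, 81)]
```

View pics/b6.png

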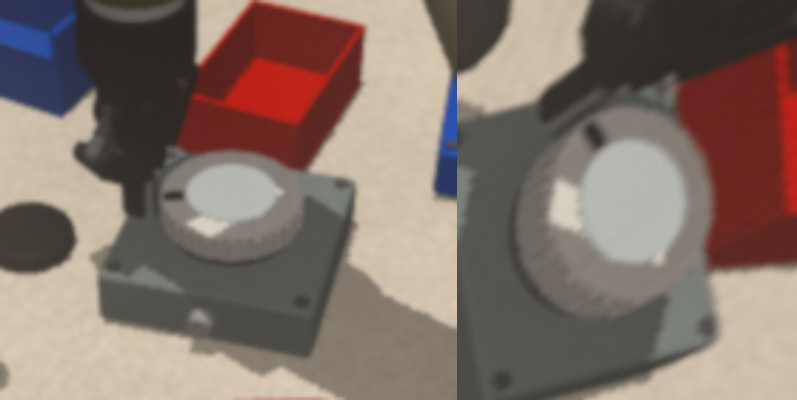

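Call:
carry_out:
  deltas:
    - {"rx": 0,"ry": 0,"rz": 0.1,"tx": -0.004,"ty": -0.0045,"tz": 0,"fingers": 0}
    - {"rx": 0,"ry": 0,"rz": 0,"tx": -0.0045,"ty": -0.0041,"tz": 0,"fingers": 0}
    - {"rx": 0,"ry": 0,"rz": 0,"tx": -0.0048,"ty": -0.0036,"tz": 0,"fingers": 0}
    - {"rx": 0,"ry": 0,"rz": 0,"tx": -0.0051,"ty": -0.0032,"tz": 0,"fingers": 0}
    - {"rx": 0,"ry": 0,"rz": 0,"tx": -0.0054,"ty": -0.0027,"tz": 0,"fingers": 0}
    - {"rx": 0,"ry": 0,"rz": 0,"tx": -0.0056,"ty": -0.0021,"tz": 0,"fingers": 0}
    - {"rx": 0,"ry": 0,"rz": 0,"tx": -0.0058,"ty": -0.0015,"tz": 0,"fingers": 0}
    - {"rx": 0,"ry": 0,"rz": 0,"tx": -0.006,"ty": -0.0008,"tz": 0,"fingers": 0}

```text
clock: 14.45
position: [0.5509, -0.0447, 0.0613]
eef_rot: [1.0, -0.0, 0.004, -0.003]
wrist_force: [1.4, 1.0, 1.6]
opening: 0.0004
```

```bash
python3 orb.py .006 .0005 pics/b7.png
```

```text
clock 14.45 pos [ 0.5509 -0.0447  0.0613] F [1.4 1.  1.6] theta 85.0 gap mm -0.9 Fn 1.2 Ft -1.3
turn [-0.37 -0.47 -0.03] dz(tool z +) 0.0003
tx -0.0060 ty 0.0003  th 88
tx -0.0060 ty 0.0005  th 90
tx -0.0060 ty 0.0006  th 90
tx -0.0059 ty 0.0011  th 96
tx -0.0057 ty 0.0018  th 102
tx -0.0055 ty 0.0024  th 109
tx -0.0052 ty 0.0030  th 115
tx -0.0049 ty 0.0035  th 121
dark world angles [(0, 45), (2, 46), (4, 46), (6, 45), (8, 46), (10, 46), (12, 46), (14, 47), (16, 47), (18, 48), (20, 48), (22, 48), (24, 47), (26, 47), (28, 47), (30, 47), (32, 47), (34, 48), (36, 48), (38, 48), (40, 48), (42, 48), (44, 48), (46, 48), (48, 48), (50, 47), (52, 47), (54, 47), (56, 47), (58, 47), (60, 48), (62, 49), (64, 51), (66, 53), (68, 55), (70, 60), (72, 67), (74, 76), (76, 84), (78, 89), (88, 69), (90, 54), (92, 52), (94, 55), (96, 69), (308, 88), (310, 70), (312, 57), (314, 50), (316, 47), (318, 44), (320, 43), (322, 43), (324, 44), (326, 44), (328, 44), (330, 44), (332, 44), (334, 44), (336, 44), (338, 45), (340, 45), (342, 45), (344, 44), (346, 45), (348, 45), (350, 45), (352, 45), (354, 45), (356, 45), (358, 45)]
```

View pics/b7.png

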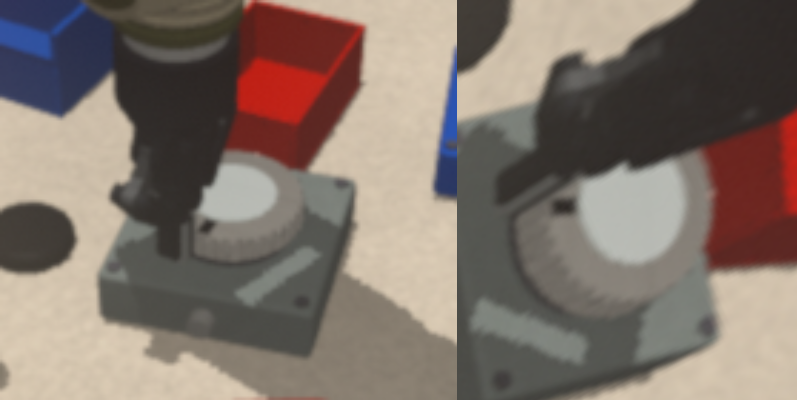

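Call:
carry_out:
  deltas:
    - {"rx": -0.2,"ry": -0.2,"rz": 0,"tx": -0.006,"ty": 0.0004,"tz": 0,"fingers": 0}
    - {"rx": -0.2,"ry": -0.2,"rz": 0,"tx": -0.006,"ty": 0.0006,"tz": 0,"fingers": 0}
    - {"rx": 0,"ry": 0,"rz": 0,"tx": -0.006,"ty": 0.0007,"tz": 0,"fingers": 0}
    - {"rx": 0,"ry": 0,"rz": 0,"tx": -0.0059,"ty": 0.0012,"tz": 0,"fingers": 0}
    - {"rx": 0,"ry": 0,"rz": 0,"tx": -0.0057,"ty": 0.0018,"tz": 0,"fingers": 0}
    - {"rx": 0,"ry": 0,"rz": 0,"tx": -0.0055,"ty": 0.0024,"tz": 0,"fingers": 0}
    - {"rx": 0,"ry": 0,"rz": 0,"tx": -0.0052,"ty": 0.003,"tz": 0,"fingers": 0}
    - {"rx": 0,"ry": 0,"rz": 0,"tx": -0.0049,"ty": 0.0036,"tz": 0,"fingers": 0}

```text
clock: 15.55
position: [0.5018, -0.058, 0.0608]
eef_rot: [1.0, -0.0, -0.001, -0.001]
wrist_force: [-0.0, 0.9, 0.1]
opening: 0.0003
```

```bash
sed -i 's/best\[a\]<90/best[a]<90 and abs(a*2-EXP)<40/; s/^import sys/import sys\nEXP=float(sys.argv[4]) if len(sys.argv)>4 else 180/' orb.py; python3 orb.py .006 .0005 pics/b8.png 142
```

```text
clock 15.55 pos [ 0.5018 -0.058   0.0608] F [-0.   0.9  0.1] theta 130.0 gap mm -2.2 Fn 0.7 Ft -0.6
turn [-0.11  0.15 -0.05] dz(tool z +) -0.0002
tx -0.0040 ty 0.0045  th 133
tx -0.0035 ty 0.0049  th 139
tx -0.0030 ty 0.0052  th 145
tx -0.0024 ty 0.0055  th 152
tx -0.0018 ty 0.0057  th 158
tx -0.0012 ty 0.0059  th 164
tx -0.0005 ty 0.0060  th 170
tx 0.0001 ty 0.0060  th 176
dark world angles [(104, 62), (106, 59), (108, 57), (110, 55), (112, 52), (114, 50), (116, 49), (118, 48), (120, 47), (122, 46), (124, 47), (126, 46), (128, 46), (130, 46), (132, 46), (134, 46), (136, 46), (138, 46), (140, 46), (142, 46), (144, 47), (146, 47), (148, 47), (150, 51), (152, 59), (154, 66), (156, 74), (158, 83), (160, 88)]
```

View pics/b8.png

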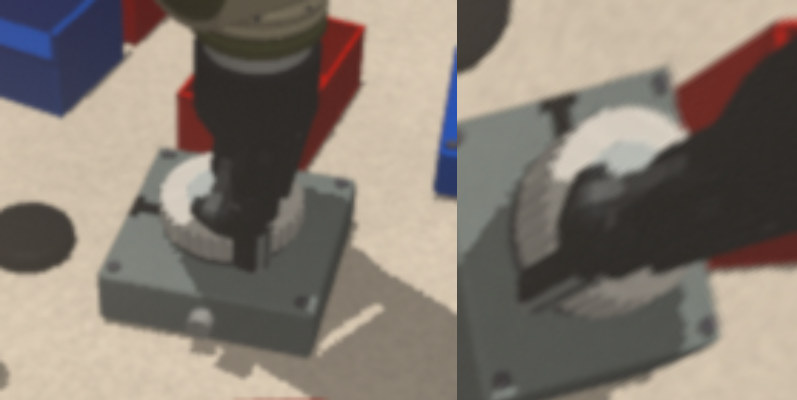

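Call:
carry_out:
  deltas:
    - {"rx": 0,"ry": 0,"rz": 0,"tx": -0.0036,"ty": 0.0049,"tz": 0,"fingers": 0}
    - {"rx": 0,"ry": 0,"rz": 0,"tx": -0.0032,"ty": 0.0052,"tz": 0,"fingers": 0}
    - {"rx": 0,"ry": 0,"rz": 0,"tx": -0.0027,"ty": 0.0053,"tz": 0,"fingers": 0}
    - {"rx": 0,"ry": 0,"rz": 0,"tx": -0.0024,"ty": 0.0055,"tz": 0,"fingers": 0}
    - {"rx": 0,"ry": 0,"rz": 0,"tx": -0.0018,"ty": 0.0057,"tz": 0,"fingers": 0}
    - {"rx": 0,"ry": 0,"rz": 0,"tx": -0.0013,"ty": 0.0059,"tz": 0,"fingers": 0}
    - {"rx": 0,"ry": 0,"rz": 0,"tx": -0.0006,"ty": 0.006,"tz": 0,"fingers": 0}
    - {"rx": 0,"ry": 0,"rz": 0,"tx": 0,"ty": 0.006,"tz": 0,"fingers": 0}

```text
clock: 16.65
position: [0.481, -0.1039, 0.0601]
eef_rot: [1.0, -0.0, -0.006, -0.003]
wrist_force: [-5.5, 2.2, 3.9]
opening: 0.0
```

```bash
python3 orb.py .006 .0005 pics/b9.png 200
```

```text
clock 16.65 pos [ 0.481  -0.1039  0.0601] F [-5.5  2.2  3.9] theta 180.0 gap mm -0.5 Fn 5.5 Ft -2.2
turn [-0.32  0.74 -0.02] dz(tool z +) -0.0009
tx 0.0005 ty 0.0060  th 180
tx 0.0006 ty 0.0060  th 181
tx 0.0012 ty 0.0059  th 187
tx 0.0019 ty 0.0057  th 193
tx 0.0025 ty 0.0055  th 199
tx 0.0030 ty 0.0052  th 206
tx 0.0036 ty 0.0048  th 212
tx 0.0041 ty 0.0044  th 218
dark world angles [(188, 82), (190, 66), (192, 53), (194, 48), (196, 46), (198, 45), (200, 45), (202, 45), (204, 46), (206, 46), (208, 46), (210, 46), (212, 46), (214, 47), (216, 47), (218, 48), (220, 50), (222, 51), (224, 53), (226, 55), (228, 57), (230, 60), (232, 65), (234, 69), (236, 74), (238, 79)]
```

View pics/b9.png

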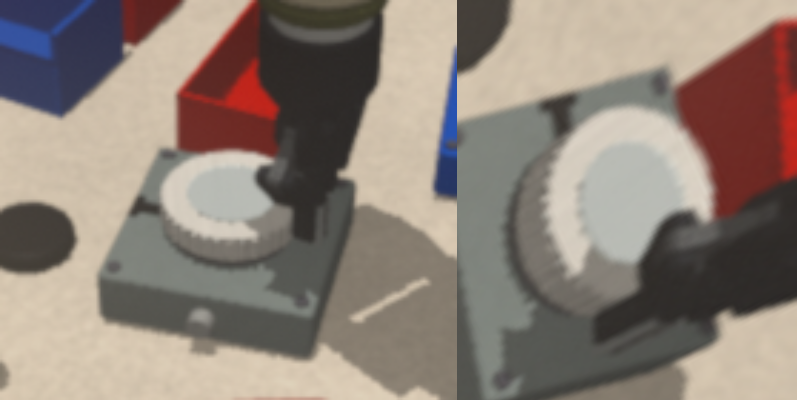

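Call:
carry_out:
  deltas:
    - {"rx": 0,"ry": 0.4,"rz": 0,"tx": 0.0004,"ty": 0.006,"tz": 0,"fingers": 0}
    - {"rx": 0,"ry": 0.3,"rz": 0,"tx": 0.0006,"ty": 0.006,"tz": 0,"fingers": 0}
    - {"rx": 0,"ry": 0.1,"rz": 0,"tx": 0.0012,"ty": 0.0059,"tz": 0,"fingers": 0}
    - {"rx": 0,"ry": 0,"rz": 0,"tx": 0.002,"ty": 0.0057,"tz": 0,"fingers": 0}
    - {"rx": 0,"ry": 0,"rz": 0,"tx": 0.0027,"ty": 0.0053,"tz": 0,"fingers": 0}
    - {"rx": 0,"ry": 0,"rz": 0,"tx": 0.0033,"ty": 0.005,"tz": 0,"fingers": 0}
    - {"rx": 0,"ry": 0,"rz": 0,"tx": 0.0039,"ty": 0.0046,"tz": 0,"fingers": 0}
    - {"rx": 0,"ry": 0,"rz": 0,"tx": 0.0044,"ty": 0.0042,"tz": 0,"fingers": 0}

```text
clock: 17.75
position: [0.4996, -0.1519, 0.0596]
eef_rot: [1.0, 0.0, -0.001, -0.001]
wrist_force: [-5.4, -3.1, 1.0]
opening: 0.0002
```

```bash
python3 orb.py .006 .0005 pics/b10.png 250
```

```text
clock 17.75 pos [ 0.4996 -0.1519  0.0596] F [-5.4 -3.1  1. ] theta 228.0 gap mm -1.4 Fn 5.9 Ft -2.0
turn [-0.12  0.11  0.  ] dz(tool z +) -0.0014
tx 0.0050 ty 0.0034  th 231
tx 0.0053 ty 0.0028  th 237
tx 0.0056 ty 0.0023  th 243
tx 0.0058 ty 0.0016  th 249
tx 0.0059 ty 0.0010  th 256
tx 0.0060 ty 0.0004  th 262
tx 0.0060 ty -0.0003  th 268
tx 0.0060 ty -0.0005  th 270
dark world angles [(268, 84), (270, 68), (272, 57), (274, 58), (276, 74)]
```

View pics/b10.png

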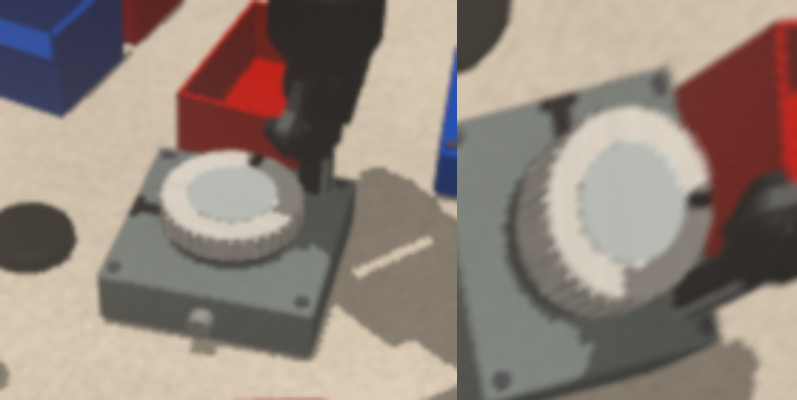

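Call:
carry_out:
  deltas:
    - {"rx": 0,"ry": 0,"rz": 0,"tx": 0.005,"ty": 0.0034,"tz": -0.0005,"fingers": 0}
    - {"rx": 0,"ry": 0,"rz": 0,"tx": 0.0053,"ty": 0.0028,"tz": -0.0005,"fingers": 0}
    - {"rx": 0,"ry": 0,"rz": 0,"tx": 0.0056,"ty": 0.0024,"tz": 0,"fingers": 0}
    - {"rx": 0,"ry": 0,"rz": 0,"tx": 0.0058,"ty": 0.0019,"tz": 0,"fingers": 0}
    - {"rx": 0,"ry": 0,"rz": 0,"tx": 0.0059,"ty": 0.0014,"tz": 0,"fingers": 0}
    - {"rx": 0,"ry": 0,"rz": 0,"tx": 0.006,"ty": 0.0008,"tz": 0,"fingers": 0}
    - {"rx": 0,"ry": 0,"rz": 0,"tx": 0.006,"ty": 0.0001,"tz": 0,"fingers": 0}
    - {"rx": 0,"ry": 0,"rz": 0,"tx": 0.006,"ty": -0.0004,"tz": 0,"fingers": 0}

```text
clock: 18.85
position: [0.5485, -0.1692, 0.0601]
eef_rot: [1.0, -0.0, -0.001, 0.002]
wrist_force: [-1.6, -2.5, 0.6]
opening: 0.0001
```

```bash
python3 orb.py .005 .0005 pics/b11.png 328
```

```text
clock 18.85 pos [ 0.5485 -0.1692  0.0601] F [-1.6 -2.5  0.6] theta 273.0 gap mm 1.8 Fn 2.5 Ft -1.7
turn [ 0.23  0.07 -0.  ] dz(tool z +) -0.0009
tx 0.0049 ty -0.0009  th 275
tx 0.0048 ty -0.0014  th 280
tx 0.0047 ty -0.0018  th 285
tx 0.0045 ty -0.0022  th 291
tx 0.0043 ty -0.0026  th 296
tx 0.0040 ty -0.0030  th 301
tx 0.0037 ty -0.0033  th 306
tx 0.0034 ty -0.0037  th 311
dark world angles [(328, 78), (330, 64), (332, 67)]
```

View pics/b11.png

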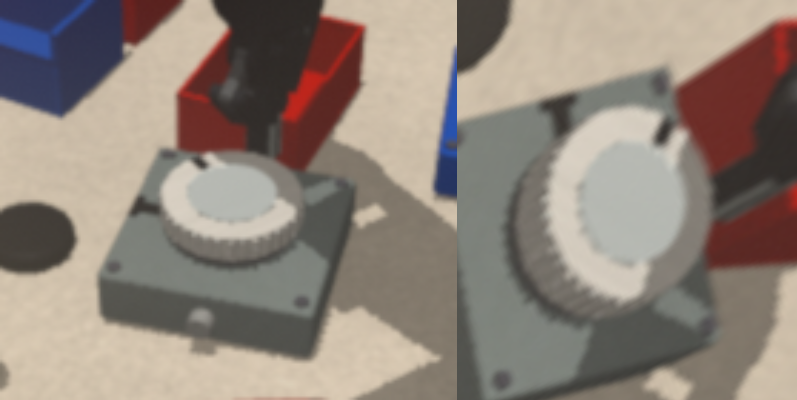

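Call:
carry_out:
  deltas:
    - {"rx": 0.2,"ry": 0,"rz": 0,"tx": 0.0049,"ty": -0.0009,"tz": 0,"fingers": 0}
    - {"rx": 0,"ry": 0,"rz": 0,"tx": 0.0048,"ty": -0.0014,"tz": 0,"fingers": 0}
    - {"rx": 0,"ry": 0,"rz": 0,"tx": 0.0047,"ty": -0.0018,"tz": 0,"fingers": 0}
    - {"rx": 0,"ry": 0,"rz": 0,"tx": 0.0045,"ty": -0.0022,"tz": 0,"fingers": 0}
    - {"rx": 0,"ry": 0,"rz": 0,"tx": 0.0043,"ty": -0.0026,"tz": 0,"fingers": 0}
    - {"rx": 0,"ry": 0,"rz": 0,"tx": 0.004,"ty": -0.003,"tz": 0,"fingers": 0}
    - {"rx": 0,"ry": 0,"rz": 0,"tx": 0.003,"ty": -0.0027,"tz": 0,"fingers": 0}
    - {"rx": 0,"ry": 0,"rz": 0,"tx": 0,"ty": 0,"tz": 0,"fingers": 0}

```text
clock: 19.95
position: [0.582, -0.1539, 0.0604]
eef_rot: [1.0, 0.0, 0.001, 0.001]
wrist_force: [1.3, -2.0, 0.0]
opening: -0.0002
```

```bash
python3 orb.py .005 .0005 pics/b12.png 15
```

```text
clock 19.95 pos [ 0.582  -0.1539  0.0604] F [ 1.3 -2.   0. ] theta 311.0 gap mm -0.2 Fn 2.4 Ft -0.3
turn [ 0.11 -0.12  0.02] dz(tool z +) -0.0006
tx 0.0033 ty -0.0038  th 313
tx 0.0029 ty -0.0041  th 318
tx 0.0026 ty -0.0043  th 324
tx 0.0022 ty -0.0045  th 329
tx 0.0017 ty -0.0047  th 334
tx 0.0013 ty -0.0048  th 339
tx 0.0009 ty -0.0049  th 344
tx 0.0004 ty -0.0050  th 349
dark world angles [(12, 82), (14, 70), (16, 73)]
```

View pics/b12.png

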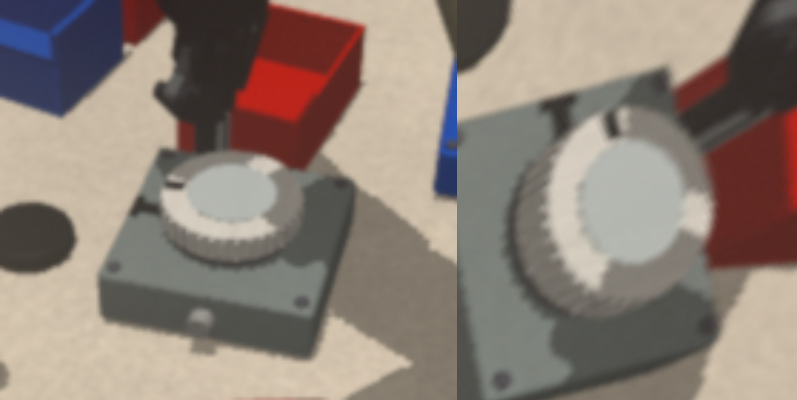

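Call:
carry_out:
  deltas:
    - {"rx": 0,"ry": 0,"rz": 0,"tx": 0.003,"ty": 0.003,"tz": 0,"fingers": 0}
    - {"rx": 0,"ry": 0,"rz": 0,"tx": 0.006,"ty": 0.006,"tz": 0,"fingers": 0}
    - {"rx": 0,"ry": 0,"rz": 0,"tx": 0.006,"ty": 0.006,"tz": -0.005,"fingers": 0}
    - {"rx": 0,"ry": 0,"rz": 0,"tx": 0,"ty": 0,"tz": -0.04,"fingers": 0}
    - {"rx": 0,"ry": 0,"rz": 0,"tx": 0,"ty": 0,"tz": -0.05,"fingers": 0}
    - {"rx": 0,"ry": 0,"rz": 0,"tx": 0,"ty": 0.04,"tz": -0.03,"fingers": 0}
    - {"rx": 0,"ry": 0,"rz": 0,"tx": 0,"ty": 0.04,"tz": 0,"fingers": 0}
    - {"rx": 0,"ry": 0,"rz": 0,"tx": 0,"ty": 0,"tz": 0,"fingers": 0}

```text
clock: 21.05
position: [0.598, -0.2529, 0.1908]
eef_rot: [1.0, -0.0, 0.0, -0.0]
wrist_force: [-1.0, 0.8, -0.2]
opening: -0.0
```

```bash
python3 orb.py .005 .0005 pics/b13.png 15 | grep -E "clock|dark"; python3 -c "
from h import *
headpose()
a=cv2.imread('pics/side0.png');p=vision.snapshot('side')['color'];q=vision.snapshot('top');b=rect(q)
cv2.imwrite('pics/fin.png',np.hstack([cv2.resize(x[180:300,280:400],(300,300)) for x in(a,p)]+[cv2.resize(b,(200,200)).repeat(1,0) if 0 else cv2.resize(b,(200,300))]))
P=vision.snapshot('side')
for t in ('bin','driver','cap','cleaner'): print(t,[np.round(d['at'],3).tolist() for d in models.place_of(P,t)][:1])"
```

```text
clock 21.05 pos [ 0.598  -0.2529  0.1908] F [-1.   0.8 -0.2] theta 290.0 gap mm 94.6 Fn -1.1 Ft -0.7
dark world angles [(12, 82), (14, 69), (16, 73)]
side [[0.6025, -0.0945, 0.0537, 0.87]] [[0.5397, -0.1064, 0.0712]]
44
top [[0.5994, -0.091, 0.0531, 0.76]] [[0.5452, -0.1045, 0.0696]]
45
bin [[0.599, -0.287, 0.005]]
driver [[0.503, 0.054, -0.0]]
cap [[0.686, -0.063, 0.002]]
cleaner [[0.642, 0.075, -0.001]]
```

View pics/fin.png

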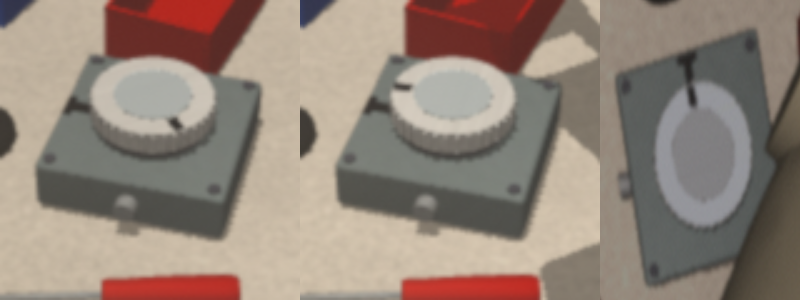

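The top view (right panel) shows the mark at (692,97), in line with the pointer stem at (689,75). The head sits exactly as it did at the start, and the finger is clear.

```bash
python3 -c "
from workcell import ticket
print(ticket.sign_off())"
```

```text
the job is handed in; nothing more can be done
None
```

I rolled the ring of the grey sensor head counter-clockwise with the shut fingertip, about 590° in all. The mark passed the pointer once and I stopped when it lined up the second time. I then backed the finger off, raised it and handed the job in at about 21 s of the 72 s allowed.

**Last checks:**
- **Ring:** The mark stands at about 14–15° and the pointer at about 12.6°. That puts the ring near 12.6 rad, inside the 0.3 rad tolerance, and the top view agrees.
- **Head and bystanders:** The head looks the same as in the first picture. The bystanders are where they were, within the 4 mm the networks are good to.
- **Robot:** The gripper is about 190 mm up, over the bin and touching nothing. The force reading is down to noise.

**What went wrong on the way:**
- **Side force:** I had the fingertip's size wrong at first, and one reading showed about 15 N, above the 12 N that can shift the head. I backed off at once, and a before/after picture showed no movement.
- **Ring turn out of sight:** The arm hid the mark in two of the check pictures. I counted the turn there from the finger's path, and it matched when the mark came back into view.

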